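Build the module stack from the cooling stand

TASK

The two striped amplifier modules have cooled on the sloping stand. Stack them into one square pile on the grey base module where it stands on the bench: the blue-striped module first, then the red-striped one on top, top faces up, edges flush and all brass sockets at the same end. Set the modules down gently rather than dropping them, do not shift the base, and leave the multimeter, the solder reel and the note pad alone.

Things in the scene. Friction and masses are not known exactly. Their poses are not given: they have to be found in the camera images.
- blue_module_mid (a point): centre (half-way up) of the blue-striped module: a flat aluminium case 110 x 56 x 22 mm (x, y, z) of 170 to 290 g with a 24 mm wide blue stripe across it. Its x axis runs lengthwise and points to the end with two brass sockets (8 mm thick, 11 mm proud, at half height); z is square to its broad top face. At the start it lies on one of the stand's two decks, top face up the deck's normal, sockets at the upper end.
- red_module_mid (a point): centre (half-way up) of the red-striped module: a flat aluminium case 110 x 56 x 22 mm (x, y, z) of 170 to 290 g with a 24 mm wide red stripe across it. Its x axis runs lengthwise and points to the end with two brass sockets (8 mm thick, 11 mm proud, at half height); z is square to its broad top face. At the start it lies on one of the stand's two decks, top face up the deck's normal, sockets at the upper end.
- blue_module: the blue-striped module itself, origin at the centre of its underside, 11 mm below blue_module_mid; same axes
- red_module: the red-striped module itself, origin at the centre of its underside, 11 mm below red_module_mid; same axes
- blue_module_sockets (a point): centre of the blue-striped module's socket end face, 55 mm along x from its centre
- red_module_sockets (a point): centre of the red-striped module's socket end face, 55 mm along x from its centre
- base_top (a point): centre of the top face of the base module: a loose grey case 110 x 56 mm in plan (x, y), 30 mm high with its four rubber feet, about 0.6 kg, standing flat on the bench with a free flat top. x runs lengthwise to the end with its two brass sockets, z is up.
- stand: grey two-place cooling stand fixed to the bench; origin at the centre of the underside of its 130 x 190 x 8 mm foot plate. Two parallel aluminium decks 116 mm long and 34 mm wide, 65 mm to either side (y) of the middle, slope up along its x axis at 30 degrees (low end 34 mm, high end about 90 mm above the bench). Each holds one module lengthwise, which overhangs the deck by 11 mm on either side so that fingers can pass beside it; a rubber lip 14 mm high stops its lower end.
- multimeter: bystander: handheld multimeter 146 x 70 x 41 mm lying on the bench; origin at the centre of its underside
- solder_reel: bystander: reel of solder wire with green flanges, 48 mm across, 40 mm high, standing on a flange; origin at the centre of its underside
- note_pad: bystander: yellow sticky-note pad 68 x 68 x 14 mm; origin at the centre of its underside

How it is judged:
On the way, in this order (a step that is already met when the one before it is completed fails the run):
1. the blue-striped module lies squarely on the base, released, before the red-striped one is set on it (x of blue_module_mid in the frame of base_top between -0.005 and 0.005 m and y of blue_module_mid in the frame of base_top between -0.005 and 0.005 m and z of blue_module_mid in the frame of base_top between 0.008 and 0.014 m and angle between the x axis of blue_module_mid and the x axis of base_top, either way round below 0.087 rad and angle between blue_module_mid's own z axis and vertical below 0.06 rad and x of blue_module_sockets in the frame of base_top above 0.03 m and contact force between each of the fingers, red_module and blue_module below 0.05 N and linear speed of blue_module below 0.02 m/s), for 0.2 s.
2. the red-striped module lies squarely on the blue-striped one, released (x of red_module_mid in the frame of base_top between -0.005 and 0.005 m and y of red_module_mid in the frame of base_top between -0.005 and 0.005 m and z of red_module_mid in the frame of base_top between 0.03 and 0.036 m and angle between the x axis of red_module_mid and the x axis of base_top, either way round below 0.087 rad and angle between red_module_mid's own z axis and vertical below 0.06 rad and x of red_module_sockets in the frame of base_top above 0.03 m and contact force between the fingers and red_module below 0.05 N and linear speed of red_module below 0.02 m/s), for 0.2 s.
At the end, for the whole second after the job is handed in: Blue module flat on the base, red flat on the blue (height within 3 mm), each within 5 mm of the base's centre in length and width and 5 degrees of its heading, top up (3 degrees), sockets at its socket end, released, at rest; base upright, shifted under 12 mm (all of step 2 and x of blue_module_mid in the frame of base_top between -0.005 and 0.005 m and y of blue_module_mid in the frame of base_top between -0.005 and 0.005 m and z of blue_module_mid in the frame of base_top between 0.008 and 0.014 m and angle between the x axis of blue_module_mid and the x axis of base_top, either way round below 0.087 rad and angle between blue_module_mid's own z axis and vertical below 0.06 rad and x of blue_module_sockets in the frame of base_top above 0.03 m and contact force between the fingers and blue_module below 0.05 N and linear speed of blue_module below 0.02 m/s and distance of base_top from where it was at the start of the episode below 0.012 m and angle between base_top's own z axis and vertical below 0.05 rad); the robot touches nothing.
It fails at once if the blue-striped module is let fall: it moves faster than 0.4 m/s while no finger touches it (contact force between the fingers and blue_module below 0.02 N and linear speed of blue_module above 0.4 m/s).
It fails at once if the red-striped module is let fall: it moves faster than 0.4 m/s while no finger touches it (contact force between the fingers and red_module below 0.02 N and linear speed of red_module above 0.4 m/s).
It fails at once if the multimeter is moved more than 20 mm (distance of multimeter from where it was at the start of the episode above 0.02 m).
It fails at once if the solder reel is moved more than 20 mm (distance of solder_reel from where it was at the start of the episode above 0.02 m).
It fails at once if the note pad is moved more than 20 mm (distance of note_pad from where it was at the start of the episode above 0.02 m).
It also fails if it takes over 62 s, if anything falls off the work surface, if the arm or the gripper's body presses on something with over 40 N, if the wrist force passes 120 N, or if a joint passes its speed limit or range.

ROBOT

A 7-joint arm with a two-finger parallel gripper is mounted at the origin on a cart in front of the work surface, level with it; the furniture and walls round the work are solid. World frame = base frame: x ahead of the robot, y to its left, z up, the work surface at z = 0. Lengths are in m, angles in rad, forces in N, time in s.
With the tool pointing down it reaches from about 0.4 to 0.875 m from the base axis. Payload 19.3 kg.
Tool frame: the origin (TCP) lies between the finger pads; the fingertips stand 17 mm ahead of it and the grasp point (between the pads) lies 2 mm behind it (bot.finger_overhang is the distance from the TCP to the fingertips, in m); z points along the fingers, y is the line along which they close (so a half turn about z gives the same grasp; the last joint's range is limited). The gripper opens to 85 mm and grips with 20 to 120 N. Pads are 22 mm wide; open, the fingers measure 114 mm over their backs; the gripper's body (76 mm by 85 mm) begins 54 mm behind the grasp point. The pads swing forward as they close: fully open they stand 13 mm farther back than shut.
Start: joints at [1.272, 0.521, -0.036, 1.599, 0.021, 1.021, -0.113], TCP at [0.142, -0.609, 0.248] pointing down, gripper open.
Joint ranges: [-2.91, 2.91], [-0.3, 2.13], [-1.5, 1.42], [0.17, 2.43], [-1.26, 4.41], [0.16, 1.93], [-2.52, 2.52]. Speed limits (rad/s): [1.89, 1.89, 2.39, 2.39, 3.01, 3.01, 3.01].

INTERFACE

Orientations are given as [roll, pitch, yaw] about the fixed x, y, z axes, in that order (R = Rz(yaw) Ry(pitch) Rx(roll)).
In Python, from workcell import observe, grab_frame, bot gives the robot as it stands.
- The arm moves only by the shell command python3 -m crank 'ROWS' [FORCE]. ROWS is a JSON object of lists of equal length, an entry for each row: "linear": the shift along the world's x, y, z each as a share of 0.25 m, from -1 to 1, a list of three; "delta_rot": the turn, a rotation vector about the world's x, y, z each as a share of 30 degrees, from -1 to 1, a list of three; "fingers": the opening, from -1 (shut) to 1 (fully open). In form: {"linear": [[dx, dy, dz], ...], "delta_rot": [[rx, ry, rz], ...], "fingers": [fingers, ...]}. A call has 1 to 5 rows; each row is the pose to reach, as a shift and turn from the pose commanded when the call began; what a row does not reach only later rows make up. A row lasts 1/10 s, in which the tool goes at most 50 mm and 8.59 degrees, less where a joint would pass 70% of its speed; a pose out of reach is approached as far as the arm can. A call with a number of a shift or a turn outside -1 to 1 is refused whole. A call with a gripper value outside its range is refused whole. The fingers move at their own pace and stop on an object; FORCE is the grip in N (left out, the last holds). Time passes only in rows, so rows that repeat a pose let the fingers close. It gives the time, the measured TCP pose, the force, the opening and the grip force at its end, in the units of the state.
- observe(): the state, without advancing time (a new reading comes with each control period).
- grab_frame(name): name is "scene" or "side" or "wrist"; returns a dict with "image" (420x560x3 uint8, red, green, blue), "mtx" (3x3 intrinsics, pixels), "xyz" and "orientation" of the camera in the world. Camera axes: x right, y down, z forward; pixel columns grow to the right and rows downward; lengths in m; the calibration is good to about 2 mm. The wrist camera is an equidistant fisheye: a pixel r from the principal point sees the ray r / f radians off the axis. A picture is of the moment at which its call begins. There is no depth.
- bot.job_done(): hands the job in; it is judged then, once.
The state is a dict: "clock": time; "qpos": joint angles; "qd": joint speeds; "joint_efforts": joint torques, N m; "position": TCP position; "tool_rot": TCP orientation; "force": force on the tool from outside, world axes, zero at the start; "moment": the same for the moment, N m; "grip_width": finger opening in m; "finger_force": force on a finger pad.
Only numpy, scipy, OpenCV 4.12 (cv2) and the standard library are available. Lean on these libraries where they do the work, as an engineer would, in place of code of your own. Each camera call takes 0.05 s, during which the arm holds its last target. There are 200 camera calls.

## Working session

There is one attempt and no reset: what is moved stays moved. The work goes in short steps, Python scripts to look and compute and a shell command to move; the robot and the scene stay as the last step left them, time stands still between calls to the robot, and variables do not carry over. Pictures are saved under pics/ and viewed, at most 10 in all, crops included, and the job is handed in when it is done.

```bash
ls; mkdir -p pics; python3 - <<'E'
from workcell import observe, grab_frame, bot
import cv2
for n in("scene","side","wrist"):
    f=grab_frame(n); cv2.imwrite(f"pics/{n}0.png",f["image"][:,:,::-1]); print(n,f["mtx"],f["xyz"],f["orientation"])
s=observe();print({k:s[k] for k in("clock","position","tool_rot","grip_width","force")})
E
```

```text
pics
scene [[447.88673808   0.         273.53007683]
 [  0.         447.88673808 203.30548733]
 [  0.           0.           1.        ]] [-0.07385002  0.5136687   0.92924831] [-2.39956626  0.00962982 -2.30679013]
side [[507.98411589   0.         282.9527401 ]
 [  0.         507.98411589 210.59109197]
 [  0.           0.           1.        ]] [-0.00319651  0.9785887   0.66689836] [-2.06576705 -0.01061153 -2.63455389]
wrist [[325.1922621    0.         283.29436957]
 [  0.         325.1922621  207.65441081]
 [  0.           0.           1.        ]] [ 0.21009737 -0.59315129  0.37311726] [ 2.85913842e+00  2.32598860e-03 -1.34255185e+00]
{'clock': 0.15, 'position': array([ 0.14165541, -0.60850172,  0.24787535]), 'tool_rot': array([-3.14076847e+00,  6.65688774e-05,  2.28727277e-01]), 'grip_width': 0.08528548741595422, 'force': array([ 0.05279442, -0.36346648, -0.31946958])}
```

View pics/scene0.png

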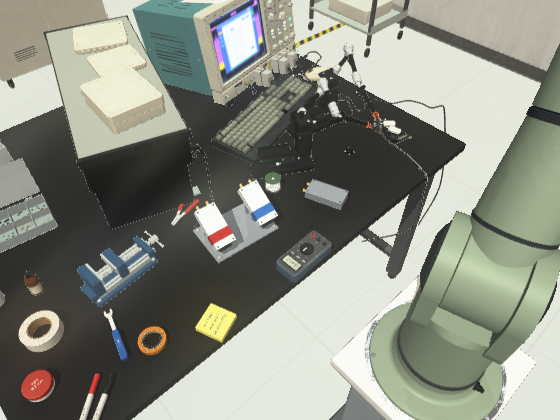

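View pics/side0.png

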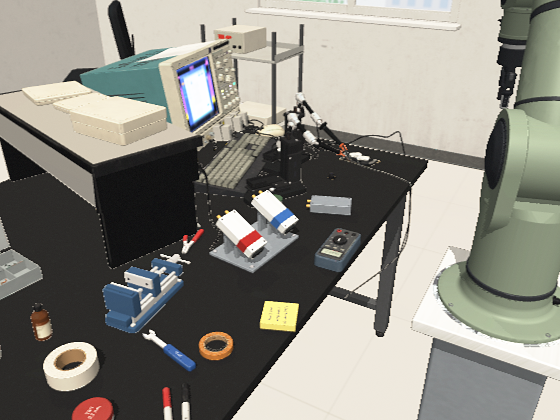

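The scene view shows the red module at (214,227), blue at (257,202), base at (326,194) and multimeter at (304,255). The side view shows red at (242,233), blue at (274,212) and base at (330,205). Next I'll enlarge both.

```bash
python3 - <<'E'
import cv2
for n,(x,y) in {"scene":(190,168),"side":(205,180)}.items():
    c=cv2.imread(f"pics/{n}0.png")[y:y+100,x:x+160]
    c=cv2.resize(c,None,fx=5,fy=5,interpolation=cv2.INTER_CUBIC)
    for i in range(0,160,20): cv2.putText(c,str(x+i),(i*5,10),0,.4,(0,255,255),1); cv2.line(c,(i*5,12),(i*5,20),(0,255,255),1)
    for i in range(0,100,20): cv2.putText(c,str(y+i),(0,i*5+4),0,.4,(0,255,255),1)
    cv2.imwrite(f"pics/{n}0c.png",c)
E
```

```text
(no output)
```

View pics/scene0c.png

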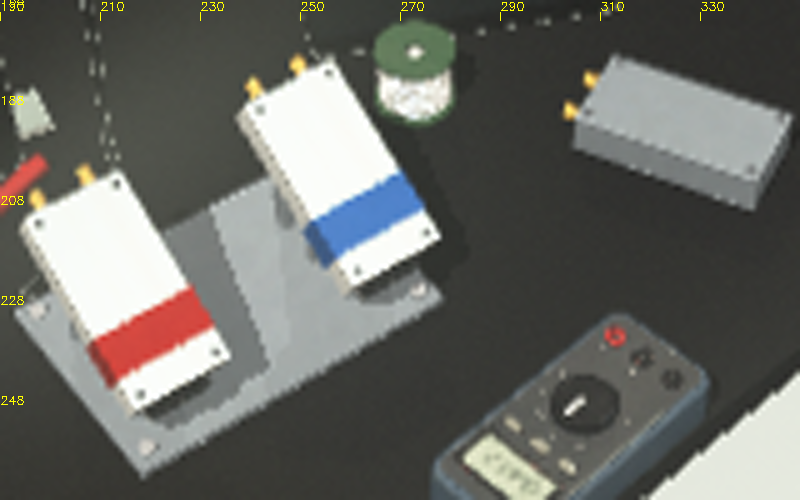

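View pics/side0c.png

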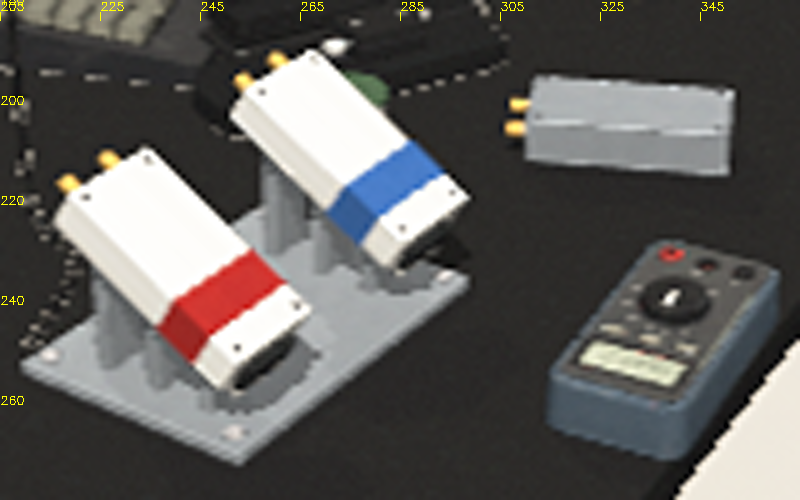

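Both crops show the modules with sockets at the upper-left end, and the base with sockets at its left end. I read the corners off the crops and fit poses from the two views.

```bash
cat > h.py <<'E'
import numpy as np, cv2
from scipy.spatial.transform import Rotation as R
from scipy.optimize import least_squares
K={"scene":(447.88673808,273.53007683,203.30548733),"side":(507.98411589,282.9527401,210.59109197)}
P={"scene":([-0.07385002,0.5136687,0.92924831],[-2.39956626,0.00962982,-2.30679013]),
"side":([-0.00319651,0.9785887,0.66689836],[-2.06576705,-0.01061153,-2.63455389])}
def proj(n,p):
    f,cx,cy=K[n];x,o=P[n];c=(np.atleast_2d(p)-x)@R.from_euler("xyz",o).as_matrix()
    return np.c_[cx+f*c[:,0]/c[:,2],cy+f*c[:,1]/c[:,2]]
def wproj(F,p):  # fisheye
    k=F["mtx"];c=(np.atleast_2d(p)-F["xyz"])@R.from_euler("xyz",F["orientation"]).as_matrix()
    r=np.hypot(c[:,0],c[:,1]);th=np.arctan2(r,c[:,2]);s=k[0,0]*th/r
    return np.c_[k[0,2]+c[:,0]*s,k[1,2]+c[:,1]*s]
E
python3 - <<'E'
from h import *
off={"scene":(190,168),"side":(205,180)}
# model corners: (sx,sy,sz) ; viewed w/ sockets at +x
def ray(n,u):
    f,cx,cy=K[n];return R.from_euler("xyz",P[n][1]).apply([(u[0]-cx)/f,(u[1]-cy)/f,1])
D={"red":{"scene":{"UL":(22,222),"UR":(125,172),"LR":(230,355),"LL":(137,411)},"side":{"UL":(73,190),"UR":(150,148),"LR":(313,312),"LL":(239,358)}},
"blue":{"scene":{"UL":(237,115),"UR":(333,57),"LR":(441,236),"LL":(351,293)},"side":{"UL":(250,95),"UR":(317,48),"LR":(470,196),"LL":(402,243)}},
"base":{"scene":{"UL":(577,121),"UR":(615,56),"LR":(792,117),"LL":(757,182)},"side":{"UL":(528,128),"UR":(534,77),"LR":(735,90),"LL":(731,137)}}}
for o,d in D.items():
    pts={}
    for c in("UL","UR","LR","LL"):
        A=[];b=[]
        for n in d:
            u=np.array(off[n])+(np.array(d[n][c])+.5)/5-.5
            r=ray(n,u);r/=np.linalg.norm(r);M=np.eye(3)-np.outer(r,r);A.append(M);b.append(M@P[n][0])
        pts[c]=np.linalg.lstsq(np.vstack(A),np.hstack(b),rcond=None)[0]
        print(o,c,pts[c].round(4))
    h=0.030 if o=="base" else .022
    m={"UL":(1,1),"UR":(1,-1),"LR":(-1,-1),"LL":(-1,1)}
    print(" len",np.linalg.norm(pts["UL"]-pts["LL"]),np.linalg.norm(pts["UR"]-pts["LR"]),"wid",np.linalg.norm(pts["UL"]-pts["UR"]),np.linalg.norm(pts["LL"]-pts["LR"]))
    def res(q):
        rot=R.from_euler("ZYX",q[3:]);e=[]
        for n in d:
            w=q[:3]+rot.apply([(m[c][0]*.055,m[c][1]*.028,0) for c in d[n]])
            e.append(proj(n,w)-[np.array(off[n])+(np.array(d[n][c])+.5)/5-.5 for c in d[n]])
        return np.vstack(e).ravel()
    x=(pts["UL"]+pts["UR"]-pts["LL"]-pts["LR"])
    c0=np.mean(list(pts.values()),0)
    s=least_squares(res,np.r_[c0,np.arctan2(x[1],x[0]),-.5 if o!="base" else 0,0],loss="soft_l1",max_nfev=200)
    print(" top centre",s.x[:3].round(4),"yaw,pitch,roll deg",np.degrees(s.x[3:]).round(1),"rms",np.sqrt(np.mean(s.fun**2)).round(2))
E
```

```text
red UL [0.597  0.1785 0.1125]
red UR [0.5959 0.1181 0.1056]
red LR [0.5032 0.1288 0.0516]
red LL [0.5058 0.1855 0.0564]
 len 0.10730350609284596 0.10782436023300605 wid 0.06080600820608701 0.056997297659535026
 top centre [0.5509 0.1525 0.0813] yaw,pitch,roll deg [ -6.5 -29.1   4. ] rms 0.45
blue UL [0.5825 0.0545 0.1102]
blue UR [ 0.5833 -0.0105  0.1078]
blue LR [4.89e-01 1.00e-04 5.37e-02]
blue LL [0.4928 0.06   0.055 ]
 len 0.10547603785379628 0.10923973789474123 wid 0.06505540692988333 0.06004344267952555
 top centre [0.5378 0.0254 0.0809] yaw,pitch,roll deg [ -5.7 -29.3  -4.8] rms 0.62
base UL [ 0.5209 -0.1324  0.0227]
base UR [ 0.5415 -0.1827  0.0263]
base LR [ 0.4353 -0.2158  0.0317]
base LL [ 0.4171 -0.1668  0.0293]
 len 0.10960102710944121 0.11140919656420889 wid 0.05452087714218292 0.052346106034739937
 top centre [ 0.4787 -0.1747  0.0273] yaw,pitch,roll deg [20.7  1.2 -1.3] rms 0.33
```

Checks: base top at z≈0.027 (should be 0.030), pitches ≈29° (should be 30), sizes within a few mm. I move closer to look at the base with the wrist camera.

```bash
python3 -m crank '{"linear":[[0.11,0.16,0],[0.22,0.33,0],[0.33,0.49,0],[0.45,0.65,0],[0.556,0.818,0]],"delta_rot":[[0,0,0.05],[0,0,0.1],[0,0,0.15],[0,0,0.2],[0,0,0.25]],"fingers":[1,1,1,1,1]}' 40
python3 -m crank '{"linear":[[0.11,0.16,0],[0.22,0.33,0],[0.33,0.49,-0.05],[0.45,0.65,-0.1],[0.556,0.818,-0.18]],"delta_rot":[[0,0,0],[0,0,0],[0,0,0],[0,0,0],[0,0,0]],"fingers":[1,1,1,1,1]}'
python3 -m crank '{"linear":[[0,0,0],[0,0,0],[0,0,0]],"delta_rot":[[0,0,0],[0,0,0],[0,0,0]],"fingers":[1,1,1]}'
cat > shot.py <<'E'
import sys,pickle,cv2
from workcell import observe,grab_frame
f=grab_frame("wrist");n=sys.argv[1];pickle.dump((f,observe()),open(n+".pkl","wb"))
cv2.imwrite(f"pics/{n}.png",f["image"][:,:,::-1]);print(f["xyz"],f["orientation"])
E
python3 shot.py w1; python3 - <<'E'
import cv2
c=cv2.imread("pics/w1.png");cv2.imwrite("pics/w1b.png",cv2.resize(c,(800,600),interpolation=cv2.INTER_CUBIC))
E
```

```text
clock: 0.65
position: [0.2817, -0.4025, 0.2483]
tool_rot: [3.141, -0.0, 0.361]
force: [0.9, -0.5, -0.8]
grip_width: 0.0856
finger_force: 0.0
clock: 1.15
position: [0.4182, -0.2026, 0.2056]
tool_rot: [3.14, -0.001, 0.36]
force: [1.9, -0.3, -0.3]
grip_width: 0.0854
finger_force: 0.0
clock: 1.45
position: [0.4164, -0.2051, 0.2055]
tool_rot: [3.141, 0.0, 0.358]
force: [-1.1, -0.7, 0.8]
grip_width: 0.0852
finger_force: 0.0
[ 0.48219628 -0.18081801  0.33087118] [ 2.85910509e+00  9.93885836e-04 -1.21279401e+00]
```

View pics/w1b.png

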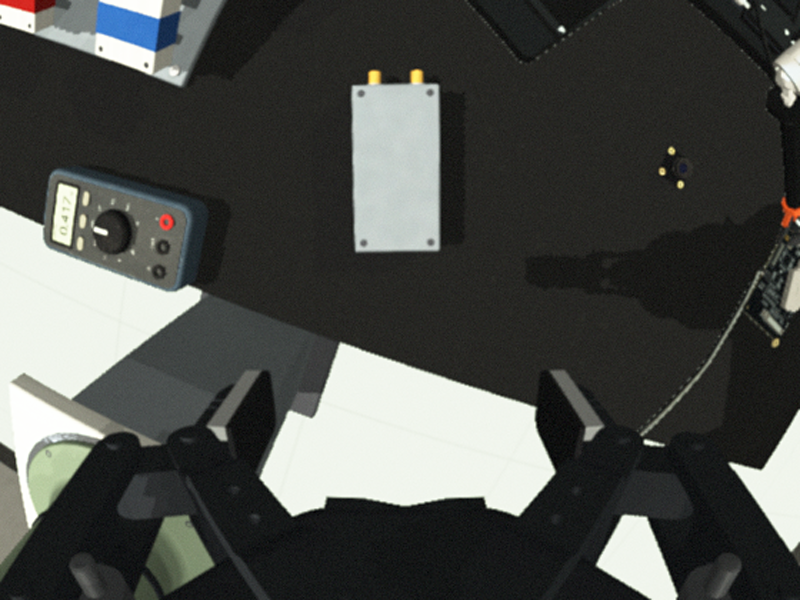

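The wrist view shows the base top at corners (352,85), (439,83), (440,250), (355,251) on the 800 px scale, sockets at the top end. Next I look at both modules from two wrist places.

```bash
python3 -m crank '{"linear":[[0.03,0.16,0.1],[0.06,0.32,0.2],[0.1,0.48,0.26],[0.15,0.64,0.26],[0.18,0.8,0.26]],"delta_rot":[[0,0,-0.18],[0,0,-0.36],[0,0,-0.54],[0,0,-0.72],[0,0,-0.88]],"fingers":[1,1,1,1,1]}'
python3 -m crank '{"linear":[[0,0.11,0],[0,0.22,0],[0,0.22,0],[0,0.22,0]],"delta_rot":[[0,0,0],[0,0,0],[0,0,0],[0,0,0]],"fingers":[1,1,1,1]}'
python3 shot.py w2
python3 -m crank '{"linear":[[0,0.15,0],[0,0.3,0],[0,0.3,0],[0,0.3,0]],"delta_rot":[[0,0,0],[0,0,0],[0,0,0],[0,0,0]],"fingers":[1,1,1,1]}'
python3 shot.py w3; python3 - <<'E'
import cv2,numpy as np
a=[cv2.imread(f"pics/w{i}.png")[:230,130:460] for i in(2,3)]
c=cv2.resize(a[0],None,fx=2.4,fy=2.4,interpolation=cv2.INTER_CUBIC);d=cv2.resize(a[1],None,fx=2.4,fy=2.4,interpolation=cv2.INTER_CUBIC)
cv2.imwrite("pics/w2c.png",c);cv2.imwrite("pics/w3c.png",d)
E
```

```text
clock: 2.0
position: [0.4626, -0.0038, 0.2715]
tool_rot: [-3.142, -0.002, -0.108]
force: [0.4, -0.5, -0.4]
grip_width: 0.0855
finger_force: 0.0
clock: 2.4
position: [0.4619, 0.0499, 0.2707]
tool_rot: [3.141, -0.0, -0.102]
force: [0.2, 0.1, -0.6]
grip_width: 0.0854
finger_force: 0.0
[0.53175931 0.04208058 0.39601376] [ 2.85917017e+00  1.16698778e-03 -1.67320446e+00]
clock: 2.85
position: [0.462, 0.1249, 0.2704]
tool_rot: [3.141, 0.0, -0.102]
force: [0.1, -0.1, 0.5]
grip_width: 0.0859
finger_force: 0.0
[0.53191279 0.11710582 0.39573144] [ 2.85874247e+00  1.05807446e-03 -1.67310747e+00]
```

View pics/w2c.png

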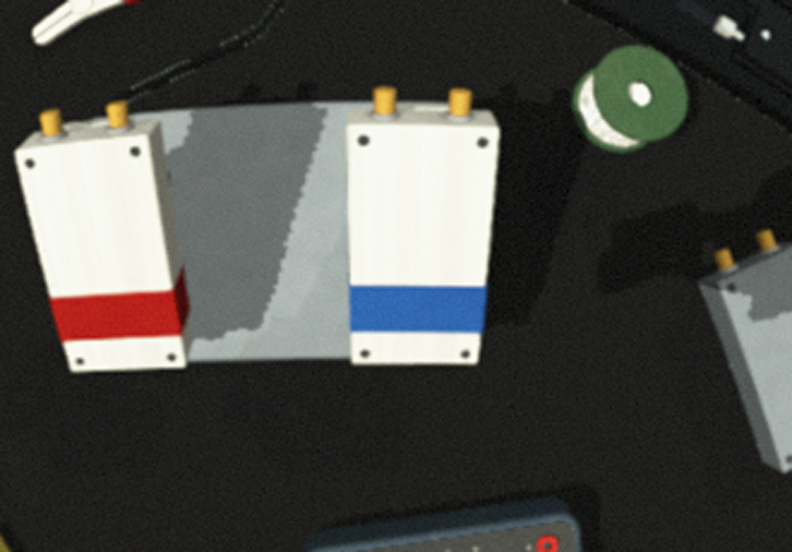

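View pics/w3c.png

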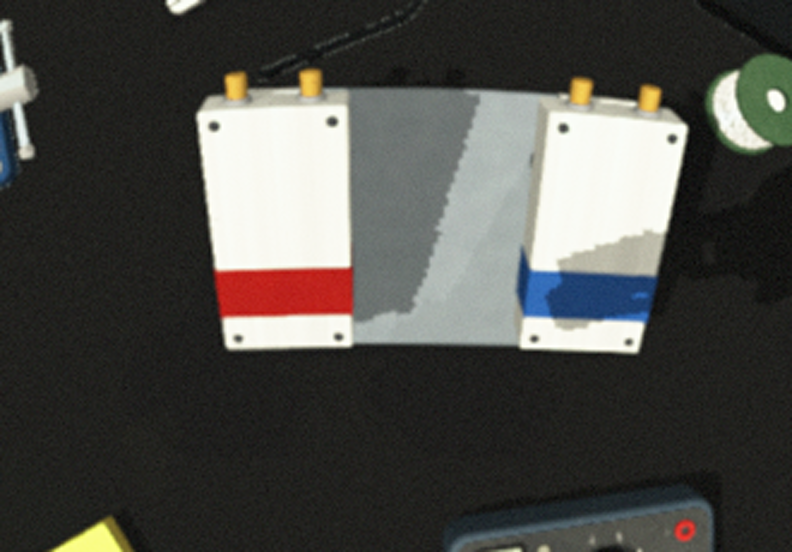

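Wrist view w2 shows blue at corners (347,125), (499,127), (479,363), (352,363) and red on the left. In w3, red is at (197,114), (348,106), (352,345), (227,349) and blue on the right.

```bash
cat > fit.py <<'E'
from h import *
import pickle
F={n:pickle.load(open(n+".pkl","rb"))[0] for n in("w1","w2","w3")}
t=lambda p:np.array([130,0])+(np.array(p,float)+.5)/2.4-.5
m=np.array([(1,1,0),(1,-1,0),(-1,-1,0),(-1,1,0)])*[.055,.028,0]
D={"blue":{"w2":t([(347,125),(499,127),(479,363),(352,363)]),"w3":t([(546,111),(688,126),(639,352),(521,348)])},
"red":{"w2":t([(15,152),(154,139),(185,366),(71,372)]),"w3":t([(197,114),(348,107),(352,345),(227,349)])},
"base":{"w1":(np.array([(352,85),(439,83),(440,250),(355,251)])+.5)*.7-.5}}
S0={"blue":[.5378,.0254,.081,-.1,-.52,0],"red":[.551,.1525,.081,-.1,-.52,0],"base":[.4787,-.1747,.03,.36,0,0]}
for o,d in D.items():
  free={"base":([0,1,3],[0,1,2,3])}.get(o,([0,1,2,3],[0,1,2,3,4],[0,1,2,3,4,5]))
  for fr in free:
    def full(v): q=np.array(S0[o]);q[fr]=v;return q
    def res(v):
        q=full(v);w=q[:3]+R.from_euler("ZYX",q[3:]).apply(m);return np.vstack([wproj(F[n],w)-d[n] for n in d]).ravel()
    s=least_squares(res,np.array(S0[o])[fr]);q=full(s.x)
    print(o,fr,q[:3].round(4),np.degrees(q[3:]).round(2),"rms",np.sqrt(np.mean(s.fun**2)).round(2))
E
python3 fit.py
```

```text
blue [0, 1, 2, 3] [0.54   0.0211 0.0789] [ -5.32 -29.79   0.  ] rms 0.34
blue [0, 1, 2, 3, 4] [0.54   0.0211 0.0789] [ -5.32 -29.82   0.  ] rms 0.34
blue [0, 1, 2, 3, 4, 5] [0.54   0.0211 0.0788] [ -5.16 -29.87  -1.32] rms 0.27
red [0, 1, 2, 3] [0.5525 0.1511 0.077 ] [ -5.99 -29.79   0.  ] rms 0.65
red [0, 1, 2, 3, 4] [0.5524 0.151  0.0776] [ -6.08 -30.27   0.  ] rms 0.64
red [0, 1, 2, 3, 4, 5] [0.5524 0.151  0.0775] [ -6.38 -30.38   2.37] rms 0.53
base [0, 1, 3] [ 0.4794 -0.1757  0.03  ] [21.14  0.    0.  ] rms 0.3
base [0, 1, 2, 3] [ 0.4794 -0.1757  0.0283] [21.14  0.    0.  ] rms 0.16
```

The fit is sound: wrist and fixed cameras agree within 2–4 mm, the modules are 130.5 mm apart (should be 130) and the pitch is 29.8–30.3°. I tilt and approach blue.

```bash
python3 -m crank '{"linear":[[0.02,-0.1,-0.05],[0.06,-0.2,-0.15],[0.1,-0.3,-0.3],[0.14,-0.4,-0.42],[0.167,-0.401,-0.514]],"delta_rot":[[-0.02,-0.22,0],[-0.045,-0.45,0],[-0.068,-0.68,0],[-0.09,-0.9,0],[-0.098,-0.995,0]],"fingers":[1,1,1,1,1]}'
python3 -m crank '{"linear":[[0,0,0],[0,0,0],[0,0,0]],"delta_rot":[[0,0,0],[0,0,0],[0,0,0]],"fingers":[1,1,1]}'
cat > err.py <<'E'
import sys
from h import *
from workcell import observe
s=observe();tp=np.array(eval(sys.argv[1]));trot=R.from_euler("ZYX",np.radians(eval(sys.argv[2])))*R.from_euler("x",180,degrees=True)
r=R.from_euler("xyz",s["tool_rot"])
print("lin share",((tp-s["position"])/.25).round(3),"mm",((tp-s["position"])*1e3).round(1),"rot share",np.degrees((trot*r.inv()).as_rotvec()/30).round(3),"q",s["qpos"].round(2))
E
python3 err.py "[.5435,.0208,.0725]" "[-5.6,-30,0]"
```

```text
clock: 3.4
position: [0.5127, 0.0263, 0.191]
tool_rot: [3.13, -0.44, -0.102]
force: [0.6, -0.0, -0.3]
grip_width: 0.0854
finger_force: 0.0
clock: 3.7
position: [0.5137, 0.0301, 0.1919]
tool_rot: [3.132, -0.439, -0.099]
force: [-0.1, -0.1, 0.1]
grip_width: 0.0853
finger_force: 0.0
lin share [ 0.119 -0.037 -0.478] mm [  29.8   -9.3 -119.4] rot share [-0.    -0.162  0.011] q [-0.43  0.3   0.19  2.29  0.61  0.18 -2.51]
```

Joints 6 and 7 are at their limits, so this arm posture can't give the full tilt. I'll identify the kinematics from the logged states to find a feasible posture.

```bash
cat > kin.py <<'E'
from h import *
import pickle,itertools
S=[pickle.load(open(f"w{i}.pkl","rb"))[1] for i in(1,2,3)]
def ori(q,s,o1=0,o7=0):
    q=np.array(q)*s; r=[R.from_euler(a,v) for a,v in zip("zyzyzyz",q)]
    r[0]=R.from_euler("z",o1)*r[0]; r[6]=r[6]*R.from_euler("z",o7);out=[r[0]]
    for x in r[1:]: out.append(out[-1]*x)
    return out
E
python3 - <<'E'
from kin import *
from workcell import observe,bot
print([a for a in dir(bot) if a[0]!="_"])
S.append(observe()); S.append({"qpos":[1.272,.521,-.036,1.599,.021,1.021,-.113],"tool_rot":[-3.14077,0,.2287],"position":[.1417,-.6085,.2479]})
best=[]
for s in itertools.product([1,-1],repeat=7):
    if s[1]<0: continue   # y-axis sign ambiguity
    for o1 in(0,np.pi):
        # estimate o7 from the data: residual rotation about tool z
        rel=[ori(x["qpos"],s,o1)[-1].inv()*R.from_euler("xyz",x["tool_rot"]) for x in S]
        mean=R.concatenate(rel).mean()
        best.append((sum((mean.inv()*r).magnitude() for r in rel),s,o1,mean.as_rotvec().round(3)))
best.sort(key=lambda b:b[0])
for b in best[:4]: print(b)
_,s,o1,mv=best[0]
A=[];B=[]
for x in S:
    f=ori(x["qpos"],s,o1);z=lambda r:r.apply([0,0,1]);X=lambda r:r.apply([1,0,0])
    A.append(np.c_[[0,0,1],z(f[1]),z(f[3]),z(f[5]),X(f[0]),X(f[3])]);B.append(x["position"])
A=np.vstack(A);B=np.hstack(B)
for k in(4,6):
    l,*_=np.linalg.lstsq(A[:,:k],B,rcond=None);print("h,L1,L2,d..",l.round(4),"rms mm",1e3*np.sqrt(np.mean((A[:,:k]@l-B)**2)))
E
```

```text
['IKError', 'finger_overhang', 'job_done']
(0.003087663590045223, (-1, 1, -1, 1, -1, 1, -1), 0, array([0.   , 0.   , 1.571]))
(1.3722690158026833, (-1, 1, -1, 1, -1, 1, -1), 3.141592653589793, array([ 0.126,  0.132, -1.567]))
(1.4248856543658803, (-1, 1, 1, 1, 1, 1, -1), 0, array([-0.092,  0.014,  0.933]))
(1.7465666625732799, (-1, 1, 1, 1, 1, 1, -1), 3.141592653589793, array([ 0.175, -0.027, -2.167]))
h,L1,L2,d.. [0.1907 0.6708 0.3521 0.3612] rms mm 30.66797928348288
h,L1,L2,d.. [0.4225 0.4966 0.3501 0.3758 0.1098 0.0748] rms mm 28.668194697657253
```

```bash
cat > log.py <<'E'
import pickle,os
from workcell import observe
L=pickle.load(open("log.pkl","rb")) if os.path.exists("log.pkl") else []
L.append(observe());pickle.dump(L,open("log.pkl","wb"))
E
python3 log.py
python3 -m crank '{"linear":[[0,0,0.2],[0.1,0,0.3],[0.2,0,0.4],[0.2,0,0.4]],"delta_rot":[[0,0.2,0],[0,0.4,0],[0,0.7,0],[0,0.8,0]],"fingers":[1,1,1,1]}' >/dev/null; python3 log.py
python3 -m crank '{"linear":[[0.2,0,0.1],[0.4,0.1,0.2],[0.5,0.2,0.2],[0.5,0.2,0.2]],"delta_rot":[[0.25,0,0],[0.5,0,0],[0.75,0,0],[0.9,0,0.2]],"fingers":[1,1,1,1]}' >/dev/null; python3 log.py
python3 -m crank '{"linear":[[0,-0.2,0],[0,-0.4,0],[0,-0.6,0],[0,-0.6,0.2],[0,-0.6,0.2]],"delta_rot":[[-0.2,-0.1,0],[-0.4,-0.3,0],[-0.6,-0.5,0],[-0.8,-0.7,0],[-1,-0.9,0]],"fingers":[1,1,1,1,1]}' >/dev/null; python3 log.py
python3 -m crank '{"linear":[[-0.1,0.2,0],[-0.2,0.4,0],[-0.2,0.4,0.1],[-0.2,0.4,0.1]],"delta_rot":[[-0.2,0.1,0.2],[-0.4,0.3,0.4],[-0.5,0.4,0.6],[-0.6,0.5,0.6]],"fingers":[1,1,1,1]}' ; python3 log.py
cat > id.py <<'E'
from kin import *
s=(-1,1,-1,1,-1,1,-1)
S=S+pickle.load(open("log.pkl","rb"))
S.append({"qpos":[1.272,.521,-.036,1.599,.021,1.021,-.113],"tool_rot":[-3.14077,0,.2287],"position":[.1417,-.6085,.2479]})
names="h X0 Y0 z1 X2 Y2 z2 X3 Y3 z3 X4 Y4 X5 Y5 z5".split()
A=[];B=[]
for x in S:
    f=ori(x["qpos"],s);e=np.eye(3)
    c=[e[2]]+[f[int(n[1])].apply(e["XYz".index(n[0])]) for n in names[1:]]
    A.append(np.c_[tuple(c)]);B.append(x["position"])
A=np.vstack(A);B=np.hstack(B)
from scipy.linalg import lstsq
def fit(cols):
    l=lstsq(A[:,cols],B)[0];return l,1e3*np.sqrt(np.mean((A[:,cols]@l-B)**2))
l,_,rk,sv=lstsq(A,B);print("full rms mm",1e3*np.sqrt(np.mean((A@l-B)**2)),rk,len(B))
base=[names.index(n) for n in("h","z1","z3","z5")];rest=[i for i in range(15) if i not in base and names[i]!="z2"]
out=sorted([(fit(base+list(c))[1],[names[i] for i in c],fit(base+list(c))[0].round(4)) for k in(1,2,3) for c in itertools.combinations(rest,k)],key=lambda t:t[0]+.3*len(t[1]))
for o in out[:6]: print(o)
E
python3 id.py
```

```text
clock: 5.4
position: [0.6349, 0.0289, 0.4089]
tool_rot: [2.76, -0.218, 0.559]
force: [-0.3, -1.7, -0.5]
grip_width: 0.0852
finger_force: 0.0
full rms mm 0.16825284025215617 12 27
(np.float64(0.18575963505580423), ['Y0', 'Y2'], array([ 0.3202,  0.5301,  0.4203,  0.3114, -0.0209, -0.0381]))
(np.float64(0.18575963505580464), ['Y0', 'Y3'], array([ 0.3202,  0.5301,  0.4203,  0.3114, -0.0209, -0.0381]))
(np.float64(0.1730434568389228), ['Y0', 'Y3', 'Y4'], array([ 3.203e-01,  5.298e-01,  4.205e-01,  3.112e-01, -2.090e-02,
       -3.770e-02, -5.000e-04]))
(np.float64(0.17304345683893188), ['Y0', 'Y2', 'Y5'], array([ 3.203e-01,  5.298e-01,  4.205e-01,  3.112e-01, -2.090e-02,
       -3.770e-02, -5.000e-04]))
(np.float64(0.1730434568389345), ['Y0', 'Y2', 'Y4'], array([ 3.203e-01,  5.298e-01,  4.205e-01,  3.112e-01, -2.090e-02,
       -3.770e-02, -5.000e-04]))
(np.float64(0.1730434568389369), ['Y0', 'Y3', 'Y5'], array([ 3.203e-01,  5.298e-01,  4.205e-01,  3.112e-01, -2.090e-02,
       -3.770e-02, -5.000e-04]))
```

FK is identified to 0.2 mm. Next I search for postures for the grasp and place poses, with both half-turns.

```bash
cat > ik.py <<'E'
from kin import *
s=np.array((-1,1,-1,1,-1,1,-1))
lo=np.array([-2.91,-.3,-1.5,.17,-1.26,.16,-2.52]);hi=np.array([2.91,2.13,1.42,2.43,4.41,1.93,2.52])
def fk(q):
    f=ori(q,s);z=[0,0,1];y=[0,1,0]
    p=np.array([0,0,.3202])-.0209*f[0].apply(y)+.5301*f[1].apply(z)-.0381*f[2].apply(y)+.4203*f[3].apply(z)+.3114*f[5].apply(z)
    return p,f[6]*R.from_euler("z",np.pi/2)
def rot(yaw,pitch): return R.from_euler("ZYX",np.radians([yaw,pitch,0]))*R.from_euler("x",180,degrees=True)
def ik(p,r,q0,w=0.0,qref=None):
    def res(q):
        a,b=fk(q);e=np.r_[(a-p)*10,(b*r.inv()).as_rotvec()*3]
        return np.r_[e,w*(q-(qref if qref is not None else q0))]
    o=least_squares(res,np.clip(q0,lo+1e-3,hi-1e-3),bounds=(lo,hi),max_nfev=150);a,b=fk(o.x)
    return o.x,np.linalg.norm(a-p),(b*r.inv()).magnitude()
E
cat > search.py <<'E'
from ik import *
rng=np.random.default_rng(0)
n=np.array([-.4976,.049,.866]);b=np.array([.5435,.0208,.0725]);rd=np.array([.5557,.1503,.0715])
T={}
for k in(0,180):
    for nm,c in(("blue",b),("red",rd)):
        for pit in (30,25,20):
            # tool tilt about module y
            r=R.from_euler("z",-5.6,degrees=True)*R.from_euler("y",-pit,degrees=True)*R.from_euler("x",180,degrees=True)*R.from_euler("z",k,degrees=True)
            T[nm,pit,k]=(c,r)
    T["place",0,k]=(np.array([.4794,-.1757,.045]),rot(21.1+k,0))
for t,(p,r) in T.items():
    sols=[]
    for i in range(40):
        q,e,a=ik(p,r,rng.uniform(lo,hi))
        if e<1e-3 and a<5e-3: sols.append((min((q-lo).min(),(hi-q).min()),q))
    sols.sort(key=lambda x:-x[0])
    print(t,len(sols),*( (round(m,2),q.round(2).tolist()) for m,q in sols[:2]))
E
time python3 search.py; python3 -c "
from workcell import observe;print(observe()['qpos'].round(2).tolist())"
```

```text
('blue', 30, 0) 19 (np.float64(0.12), [0.2, 0.66, -0.56, 2.31, 2.1, 0.55, 2.4]) (np.float64(0.11), [0.21, 0.66, -0.58, 2.31, 2.1, 0.56, 2.41])
('blue', 25, 0) 19 (np.float64(0.13), [-0.82, 0.83, 0.84, 2.3, 4.19, 0.48, 0.07]) (np.float64(0.13), [-0.87, 0.89, 0.93, 2.3, 4.24, 0.56, 0.01])
('blue', 20, 0) 0
('red', 30, 0) 13 (np.float64(0.21), [-0.33, 0.64, -0.26, 2.22, 1.91, 0.47, 2.27]) (np.float64(0.21), [-0.36, 0.64, -0.22, 2.22, 1.92, 0.45, 2.25])
('red', 25, 0) 21 (np.float64(0.06), [-0.51, 0.63, 0.02, 2.18, 1.69, 0.23, 2.46]) (np.float64(0.04), [-0.49, 0.63, -0.01, 2.17, 1.68, 0.25, 2.48])
('red', 20, 0) 6 (np.float64(0.02), [-0.88, 0.72, 0.57, 2.14, -1.24, 0.18, -0.95]) (np.float64(0.01), [-0.86, 0.72, 0.54, 2.14, -1.19, 0.17, -1.0])
('place', 0, 0) 26 (np.float64(0.43), [0.94, 0.9, -1.01, 2.0, 1.04, 0.88, -1.87]) (np.float64(0.43), [0.91, 0.87, -0.96, 2.0, 1.0, 0.84, -1.84])
('blue', 30, 180) 30 (np.float64(0.14), [0.71, 1.1, -1.36, 2.29, 1.9, 1.18, -0.24]) (np.float64(0.14), [0.7, 1.09, -1.34, 2.29, 1.9, 1.16, -0.25])
('blue', 25, 180) 30 (np.float64(0.2), [0.66, 0.96, -1.23, 
[... 223 characters left out ...]
5, 0.69, -0.09])
('red', 30, 180) 29 (np.float64(0.24), [0.32, 0.99, -1.19, 2.19, 1.81, 1.13, -0.47]) (np.float64(0.24), [0.31, 0.98, -1.17, 2.19, 1.81, 1.12, -0.48])
('red', 25, 180) 31 (np.float64(0.29), [0.27, 0.89, -1.07, 2.14, 1.66, 0.95, -0.38]) (np.float64(0.29), [0.27, 0.89, -1.06, 2.14, 1.66, 0.95, -0.38])
('red', 20, 180) 27 (np.float64(0.35), [0.27, 0.87, -1.04, 2.08, 1.5, 0.89, -0.23]) (np.float64(0.35), [0.33, 0.94, -1.15, 2.08, 1.54, 1.0, -0.22])
('place', 0, 180) 26 (np.float64(0.43), [0.96, 0.92, -1.05, 2.0, 1.07, 0.91, 1.26]) (np.float64(0.43), [0.95, 0.92, -1.04, 2.0, 1.06, 0.91, 1.26])
[-0.12, 0.26, -0.22, 1.66, 0.46, 0.98, -1.58]
real	0m19.333s
user	0m18.997s
sys	0m0.091s
```

The half-turned family (tool yaw ≈174°) reaches everything with margin, so I turn the tool that way, vertical first.

```bash
python3 err.py "[.58,.02,.32]" "[45,0,0]"
```

```text
lin share [-0.22  -0.035 -0.355] mm [-54.9  -8.9 -88.9] rot share [0.313 0.776 0.504] q [-0.12  0.26 -0.22  1.66  0.46  0.98 -1.58]
```

```bash
python3 -m crank '{"linear":[[-0.05,0,0],[-0.1,0,-0.1],[-0.15,0,-0.2],[-0.22,0,-0.35],[-0.22,-0.03,-0.35]],"delta_rot":[[0.07,0.19,0.12],[0.15,0.38,0.25],[0.23,0.57,0.37],[0.3,0.75,0.48],[0.31,0.776,0.504]],"fingers":[1,1,1,1,1]}' >/dev/null
for i in 1 2 3 4; do python3 -m crank '{"linear":[[0,0,0],[0,0,0],[0,0,0],[0,0,0]],"delta_rot":[[0,0,0.25],[0,0,0.5],[0,0,0.75],[0,0,1]],"fingers":[1,1,1,1]}' |grep -E "rot|posit"; done
python3 -m crank '{"linear":[[0,0,0],[0,0,0]],"delta_rot":[[0,0,0.2],[0,0,0.31]],"fingers":[1,1]}'
python3 err.py "[.5037,.0247,.1418]" "[174.4,0,0]"
```

```text
position: [0.5799, 0.019, 0.3178]
tool_rot: [3.14, 0.002, 1.308]
position: [0.5799, 0.019, 0.318]
tool_rot: [3.139, 0.002, 1.831]
position: [0.5799, 0.019, 0.318]
tool_rot: [3.138, 0.003, 2.355]
position: [0.58, 0.0188, 0.3181]
tool_rot: [3.138, 0.004, 2.878]
clock: 7.7
position: [0.58, 0.0188, 0.3181]
tool_rot: [3.138, 0.004, 3.039]
force: [-0.2, 0.2, -1.2]
grip_width: 0.0855
finger_force: 0.0
lin share [-0.305  0.024 -0.705] mm [ -76.3    5.9 -176.3] rot share [-0.006  0.009  0.008] q [ 0.42  0.48 -0.79  1.61  0.36  1.2   1.02]
```

```bash
sed -i 's/"x",180,degrees=True)/"xz",[180,180],degrees=True)/' err.py
python3 -m crank '{"linear":[[-0.05,0,-0.1],[-0.1,0,-0.25],[-0.18,0.01,-0.4],[-0.25,0.02,-0.55],[-0.305,0.02,-0.7]],"delta_rot":[[-0.02,-0.2,0],[-0.04,-0.4,0],[-0.06,-0.6,0],[-0.08,-0.8,0],[-0.1,-0.99,0]],"fingers":[1,1,1,1,1]}' >/dev/null
python3 -m crank '{"linear":[[0,0,0],[0,0,0],[0,0,0]],"delta_rot":[[0,0,0],[0,0,0],[0,0,0]],"fingers":[1,1,1]}'
python3 err.py "[.5435,.0208,.0725]" "[-5.6,-30,0]"
```

```text
clock: 8.5
position: [0.5397, 0.0067, 0.1948]
tool_rot: [-3.096, 0.431, 3.021]
force: [1.0, 0.5, 0.3]
grip_width: 0.0851
finger_force: 0.0
lin share [ 0.015  0.056 -0.489] mm [   3.8   14.1 -122.3] rot share [ 0.057 -0.185  0.083] q [ 0.19  0.36 -0.51  2.19  1.02  0.43  0.28]
```

```bash
cat > s2.py <<'E'
from ik import *
rng=np.random.default_rng(1)
n=np.array([-.4976,.049,.866]);b=np.array([.5435,.0208,.0725])
q0=np.array([.71,1.1,-1.36,2.29,1.9,1.18,-.24])
for d in(0,.02,.035,.05,.065,.08):
    for pit in(30,20,10):
        # pivot: vertical offset vs along n
        for lab,v in(("n",n),("z",np.array([0,0,1.]))):
            r=R.from_euler("z",-5.6,degrees=True)*R.from_euler("y",-pit,degrees=True)*R.from_euler("xz",[180,180],degrees=True)
            best=None
            for q in [q0]+list(rng.uniform(lo,hi,(12,7))):
                x,e,a=ik(b+d*v,r,q)
                m=min((x-lo).min(),(hi-x).min())
                if e<1e-3 and a<5e-3 and(best is None or m>best[0]): best=(round(m,2),x.round(2).tolist())
            print(int(d*1e3),pit,lab,best)
E
python3 s2.py
```

```text
0 30 n (np.float64(0.14), [0.71, 1.1, -1.36, 2.29, 1.9, 1.18, -0.24])
0 30 z (np.float64(0.14), [0.71, 1.1, -1.36, 2.29, 1.9, 1.18, -0.24])
0 20 n (np.float64(0.26), [0.6, 0.87, -1.11, 2.17, 1.57, 0.84, -0.07])
0 20 z (np.float64(0.25), [0.48, 0.76, -0.91, 2.18, 1.54, 0.66, -0.1])
0 10 n (np.float64(0.39), [0.53, 0.81, -0.99, 2.04, 1.18, 0.77, 0.28])
0 10 z (np.float64(0.38), [0.43, 0.74, -0.82, 2.05, 1.09, 0.65, 0.34])
20 30 n (np.float64(0.12), [0.71, 1.04, -1.37, 2.31, 1.85, 1.15, -0.26])
20 30 z (np.float64(0.14), [0.59, 0.83, -1.11, 2.29, 1.86, 0.88, -0.36])
20 20 n (np.float64(0.24), [0.57, 0.77, -1.05, 2.19, 1.51, 0.76, -0.06])
20 20 z (np.float64(0.26), [0.44, 0.68, -0.85, 2.17, 1.45, 0.6, -0.03])
20 10 n (np.float64(0.37), [0.59, 0.82, -1.08, 2.06, 1.18, 0.84, 0.27])
20 10 z (np.float64(0.39), [0.46, 0.71, -0.86, 2.04, 1.03, 0.68, 0.39])
35 30 n (np.float64(0.1), [0.71, 0.98, -1.37, 2.33, 1.82, 1.12, -0.27])
35 30 z (np.float64(0.14), [0.63, 0.83, -1.18, 2.29, 1.81, 0.91, -0.31])
35 20 n (np.float64(0.23), [0.67, 0.85, -1.23, 2.2, 1.51, 0.9, -0.03])
35 20 z (np.float64(0.26)
[... 778 characters left out ...]
.float64(0.2), [0.56, 0.63, -1.03, 2.23, 1.36, 0.67, 0.01])
65 20 z (np.float64(0.29), [0.67, 0.76, -1.21, 2.14, 1.37, 0.85, 0.09])
65 10 n (np.float64(0.33), [0.53, 0.64, -0.97, 2.1, 0.98, 0.72, 0.4])
65 10 z (np.float64(0.41), [0.5, 0.64, -0.92, 2.02, 0.91, 0.74, 0.5])
80 30 n (np.float64(0.07), [0.73, 0.82, -1.39, 2.36, 1.71, 1.01, -0.28])
80 30 z (np.float64(0.16), [0.61, 0.65, -1.12, 2.27, 1.66, 0.75, -0.23])
80 20 n (np.float64(0.2), [0.69, 0.71, -1.25, 2.23, 1.38, 0.83, 0.02])
80 20 z (np.float64(0.29), [0.65, 0.68, -1.15, 2.14, 1.29, 0.78, 0.15])
80 10 n (np.float64(0.32), [0.6, 0.65, -1.08, 2.11, 0.99, 0.78, 0.38])
80 10 z (np.float64(0.43), [0.55, 0.64, -1.0, 2.0, 0.91, 0.79, 0.5])
```

It's reachable; the move was only rate-limited. I continue to 50 mm above the grasp.

```bash
python3 -m crank '{"linear":[[0.005,0.02,-0.05],[0.01,0.04,-0.12],[0.015,0.05,-0.2],[0.015,0.056,-0.28],[0.015,0.056,-0.28]],"delta_rot":[[0.02,-0.05,0.02],[0.03,-0.1,0.04],[0.05,-0.15,0.06],[0.057,-0.185,0.083],[0.057,-0.185,0.083]],"fingers":[1,1,1,1,1]}'
python3 err.py "[.5435,.0208,.0725]" "[-5.6,-30,0]"
```

```text
clock: 9.0
position: [0.5436, 0.0207, 0.1237]
tool_rot: [-3.141, 0.526, 3.044]
force: [0.3, -0.7, -0.3]
grip_width: 0.0854
finger_force: 0.0
lin share [-0.     0.001 -0.205] mm [ -0.1   0.1 -51.2] rot share [0.001 0.004 0.   ] q [ 0.12  0.51 -0.45  2.3   1.94  0.4  -0.62]
```

```bash
python3 -m crank '{"linear":[[0,0,-0.05],[0,0,-0.1],[0,0,-0.15],[0,0,-0.205],[0,0,-0.205]],"delta_rot":[[0,0,0],[0,0,0],[0,0,0],[0,0,0],[0,0,0]],"fingers":[1,1,1,1,1]}'
python3 err.py "[.5435,.0208,.0725]" "[-5.6,-30,0]"; python3 shot.py g1
```

```text
clock: 9.5
position: [0.543, 0.0198, 0.0717]
tool_rot: [-3.14, 0.523, 3.042]
force: [0.0, 0.0, -0.1]
grip_width: 0.0857
finger_force: 0.0
lin share [0.002 0.004 0.003] mm [0.5 1.  0.8] rot share [ 0.002 -0.002  0.004] q [ 0.18  0.65 -0.53  2.31  2.12  0.53 -0.77]
[0.41893986 0.03162319 0.144853  ] [ 2.33620558e+00 -3.24301544e-04  1.47021888e+00]
```

View pics/g1.png

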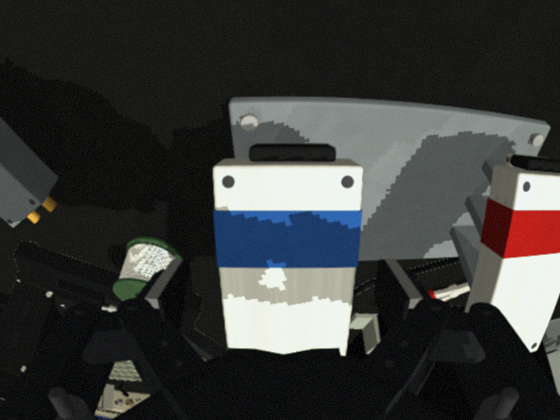

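The blue module sits between the open pads (pads at x≈165 and 405, module 215–362), parallel to them. Close.

```bash
python3 -m crank '{"linear":[[0,0,0],[0,0,0],[0,0,0],[0,0,0],[0,0,0]],"delta_rot":[[0,0,0],[0,0,0],[0,0,0],[0,0,0],[0,0,0]],"fingers":[0.3,0,-0.2,-0.2,-0.2]}' 50
python3 -m crank '{"linear":[[0,0,0],[0,0,0],[0,0,0.02],[0,0,0.05],[0,0,0.08]],"delta_rot":[[0,0,0],[0,0,0],[0,0,0],[0,0,0],[0,0,0]],"fingers":[-0.3,-0.3,-0.3,-0.3,-0.3]}'
python3 err.py "[.5435,.0208,.0725]" "[-5.6,-30,0]"
```

```text
clock: 10.05
position: [0.5432, 0.0205, 0.0737]
tool_rot: [-3.14, 0.526, 3.045]
force: [-5.2, 0.3, 9.7]
grip_width: 0.0548
finger_force: 51.2
clock: 10.55
position: [0.5428, 0.0206, 0.0935]
tool_rot: [-3.14, 0.524, 3.044]
force: [0.1, 1.0, -1.9]
grip_width: 0.055
finger_force: 54.2
lin share [ 0.003  0.001 -0.084] mm [  0.7   0.2 -21. ] rot share [ 0.002  0.001 -0.   ] q [ 0.15  0.59 -0.5   2.31  2.06  0.48 -0.72]
```

```bash
python3 -m crank '{"linear":[[0,0,0.12],[0,0,0.25],[0,-0.05,0.35],[0,-0.1,0.45],[0,-0.15,0.5]],"delta_rot":[[0,0,0],[0.01,0.1,0],[0.03,0.3,0],[0.05,0.5,0],[0.07,0.7,0]],"fingers":[-0.3,-0.3,-0.3,-0.3,-0.3]}' >/dev/null
python3 -m crank '{"linear":[[0,0,0],[0,0,0]],"delta_rot":[[0,0,0],[0,0,0]],"fingers":[-0.3,-0.3]}'
python3 err.py "[.4794,-.1757,.15]" "[21.1,0,0]"
```

```text
clock: 11.25
position: [0.5461, -0.0168, 0.1637]
tool_rot: [-3.051, 0.42, 3.039]
force: [-0.4, 0.8, -2.0]
grip_width: 0.0553
finger_force: 54.4
lin share [-0.267 -0.636 -0.055] mm [ -66.7 -158.9  -13.7] rot share [0.064 0.825 0.922] q [ 0.08  0.41 -0.34  2.2   1.13  0.39  0.2 ]
```

```bash
python3 -m crank '{"linear":[[-0.04,-0.1,0],[-0.08,-0.2,0],[-0.12,-0.3,0],[-0.16,-0.4,0],[-0.2,-0.5,0]],"delta_rot":[[0.01,0.16,0.1],[0.025,0.32,0.25],[0.04,0.5,0.4],[0.05,0.7,0.55],[0.064,0.825,0.7]],"fingers":[-0.3,-0.3,-0.3,-0.3,-0.3]}' >/dev/null
python3 err.py "[.4794,-.1757,.15]" "[21.1,0,0]"
```

```text
lin share [-0.09  -0.182 -0.047] mm [-22.5 -45.4 -11.8] rot share [0.101 0.255 0.46 ] q [ 0.61  0.48 -0.64  2.04  0.6   0.65  1.26]
```

```bash
python3 -m crank '{"linear":[[-0.03,-0.06,0],[-0.06,-0.12,0],[-0.09,-0.18,-0.03],[-0.09,-0.182,-0.047],[-0.09,-0.182,-0.047]],"delta_rot":[[0.03,0.08,0.12],[0.06,0.15,0.25],[0.09,0.23,0.4],[0.1,0.255,0.46],[0.1,0.255,0.46]],"fingers":[-0.3,-0.3,-0.3,-0.3,-0.3]}'
python3 err.py "[.4794,-.1757,.15]" "[21.1,0,0]"; python3 shot.py p1; python3 - <<'E'
import cv2
c=cv2.imread("pics/p1.png")[60:360,90:490];cv2.imwrite("pics/p1c.png",cv2.resize(c,(800,600),interpolation=cv2.INTER_CUBIC))
E
```

```text
clock: 12.25
position: [0.4796, -0.1762, 0.1491]
tool_rot: [-3.14, -0.0, -2.778]
force: [0.1, 0.1, -1.6]
grip_width: 0.0551
finger_force: 54.2
lin share [-0.001  0.002  0.004] mm [-0.2  0.5  0.9] rot share [0.003 0.001 0.009] q [ 0.78  0.58 -0.74  1.96  0.54  0.81  1.67]
[ 0.41264399 -0.20184604  0.2744455 ] [2.85831251e+00 4.43196500e-04 1.93393312e+00]
```

View pics/p1c.png

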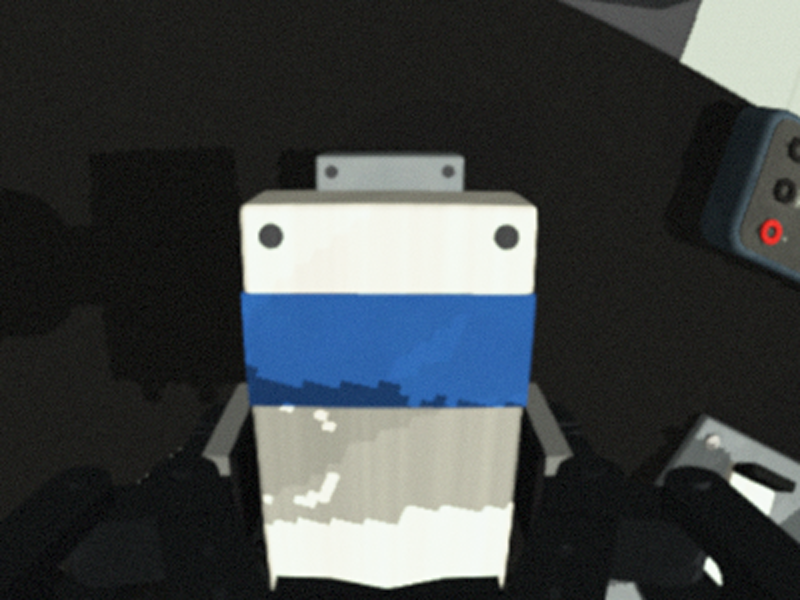

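Blue is held centred and parallel above the base. Module low-end corners are at (243,205) and (537,207), base low-end corners at (317,155) and (464,155). I compute the fit.

```bash
cat > hand.py <<'E'
from h import *
import pickle,sys
n=sys.argv[1];pts,basep=eval(sys.argv[2]),eval(sys.argv[3]);F,S=pickle.load(open(n+".pkl","rb"))
t=lambda p:np.array([90,60])+(np.array(p,float)+.5)/2-.5
sy=np.array([-1,1,-1,1,-1,1])*-.028*-1
def model(q):
    x=np.array([-.055,-.055,q[5],q[5],q[5]+.024,q[5]+.024])
    w=np.c_[x,sy,np.zeros(6)]
    return q[:3]+R.from_euler("ZYX",[q[3],q[4],0]).apply(w)
yaw0=np.radians(21.1);p0=np.r_[S["position"]+[0,0,.007],yaw0,0,-.03]
s=least_squares(lambda q:(wproj(F,model(q))-t(pts)).ravel(),p0)
q=s.x;print("module top centre",q[:3].round(4),"yaw,pitch",np.degrees(q[3:5]).round(2),"stripe",q[5].round(4),"rms",np.sqrt(np.mean(s.fun**2)).round(2))
print("module - TCP (world mm)",((q[:3]-S["position"])*1e3).round(1))
zt=float(sys.argv[4]) if len(sys.argv)>4 else .03
def res2(b): # base: low end corners at zt, x,y,yaw
    return (wproj(F,np.r_[b[:2],zt]+R.from_euler("z",b[2]).apply([[-.055,-.028,0],[-.055,.028,0]]))-t(basep)).ravel()
s2=least_squares(res2,[.4794,-.1757,yaw0]);b=s2.x
print("base",b[:2].round(4),np.degrees(b[2]).round(2),"rms",np.sqrt(np.mean(s2.fun**2)).round(2))
e=R.from_euler("z",-b[2]).apply(np.r_[b[:2]-q[:2],0]);print("module must go, world mm",((b[:2]-q[:2])*1e3).round(1),"along base axes",(e[:2]*1e3).round(1),"turn deg",np.degrees(b[2]-q[3]).round(2))
E
python3 hand.py p1 "[(243,205),(537,207),(243,294),(536,294),(252,406),(526,406)]" "[(317,155),(464,155)]"
```

```text
module top centre [ 0.48   -0.1759  0.1565] yaw,pitch [20.64 -1.73] stripe -0.0381 rms 0.58
module - TCP (world mm) [ 0.2 -0.4  6.9]
base [ 0.4787 -0.1754] 20.85 rms 0.39
module must go, world mm [-1.3  0.5] along base axes [-1.1  0.9] turn deg 0.21
```

The in-hand offset matches the expected 7 mm above TCP, and the module is within ~1 mm of the base centre. Lower it.

```bash
python3 -m crank '{"linear":[[-0.002,0.002,-0.1],[-0.002,0.002,-0.2],[-0.002,0.002,-0.3],[-0.002,0.002,-0.36],[-0.002,0.002,-0.38]],"delta_rot":[[0,0,0],[0,0,0],[0,0,0],[0,0,0],[0,0,0]],"fingers":[-0.3,-0.3,-0.3,-0.3,-0.3]}'
python3 -m crank '{"linear":[[0,0,-0.005],[0,0,-0.01],[0,0,-0.01]],"delta_rot":[[0,0,0],[0,0,0],[0,0,0]],"fingers":[-0.3,-0.3,-0.3]}'
python3 err.py "[.479,-.1755,.045]" "[21.0,0,0]"
```

```text
clock: 12.8
position: [0.4792, -0.1741, 0.0544]
tool_rot: [-3.141, 0.001, -2.776]
force: [-0.2, -0.4, -1.6]
grip_width: 0.0548
finger_force: 54.2
clock: 13.1
position: [0.4799, -0.175, 0.0536]
tool_rot: [-3.14, 0.002, -2.776]
force: [-0.0, -0.2, -1.9]
grip_width: 0.0549
finger_force: 54.2
lin share [-0.004 -0.002 -0.035] mm [-0.9 -0.5 -8.6] rot share [0.001 0.005 0.003] q [ 0.68  0.72 -0.61  2.01  0.7   0.63  1.54]
```

```bash
python3 -m crank '{"linear":[[-0.002,-0.001,-0.006],[-0.002,-0.001,-0.012],[-0.002,-0.001,-0.018],[-0.002,-0.001,-0.018]],"delta_rot":[[0,0,0],[0,0,0],[0,0,0],[0,0,0]],"fingers":[-0.3,-0.3,-0.3,-0.3]}' | grep -E "posi|^force"
python3 -m crank '{"linear":[[0,0,-0.005],[0,0,-0.005],[0,0,-0.01],[0,0,-0.01]],"delta_rot":[[0,0,0],[0,0,0],[0,0,0],[0,0,0]],"fingers":[-0.3,-0.3,-0.3,-0.3]}'| grep -E "posi|^force"
```

```text
position: [0.4789, -0.1751, 0.0483]
force: [0.7, -0.1, -1.6]
position: [0.479, -0.175, 0.0458]
force: [-0.0, -1.3, -1.9]
```

```bash
python3 -m crank '{"linear":[[0,0,-0.004],[0,0,-0.004],[0,0,-0.004]],"delta_rot":[[0,0,0],[0,0,0],[0,0,0]],"fingers":[-0.3,-0.3,-0.3]}' | grep -E "posi|^force"
python3 -m crank '{"linear":[[0,0,-0.004],[0,0,-0.004],[0,0,-0.004]],"delta_rot":[[0,0,0],[0,0,0],[0,0,0]],"fingers":[-0.3,-0.3,-0.3]}'| grep -E "posi|^force"
```

```text
position: [0.479, -0.175, 0.0449]
force: [0.6, 0.5, -1.9]
position: [0.4791, -0.175, 0.0446]
force: [-4.8, 0.7, 17.1]
```

Contact at TCP z=0.0446 (expected 0.045). I ease off and release.

```bash
python3 -m crank '{"linear":[[0,0,0.002],[0,0,0.002],[0,0,0.002],[0,0,0.002],[0,0,0.002]],"delta_rot":[[0,0,0],[0,0,0],[0,0,0],[0,0,0],[0,0,0]],"fingers":[-0.3,0.35,0.5,0.65,0.65]}' 
python3 -m crank '{"linear":[[0,0,0.03],[0,0,0.1],[0,0,0.2],[0,0,0.35],[0,0,0.5]],"delta_rot":[[0,0,0],[0,0,0],[0,0,0],[0,0,0],[0,0,0]],"fingers":[0.65,0.65,0.65,0.65,1]}'
python3 -m crank '{"linear":[[0,0,0],[0,0,0]],"delta_rot":[[0,0,0],[0,0,0]],"fingers":[1,1]}' >/dev/null
python3 shot.py p2; python3 err.py "[.556,.145,.20]" "[-5.6,0,0]"
```

```text
clock: 15.0
position: [0.479, -0.175, 0.0444]
tool_rot: [-3.141, 0.001, -2.776]
force: [0.2, -0.4, 1.0]
grip_width: 0.0704
finger_force: 0.0
clock: 15.5
position: [0.4786, -0.1746, 0.171]
tool_rot: [3.141, 0.001, -2.776]
force: [-0.2, -0.7, 0.4]
grip_width: 0.0826
finger_force: 0.0
[ 0.41199194 -0.20120721  0.29552722] [2.85604227e+00 4.60890133e-04 1.93528211e+00]
lin share [0.309 1.281 0.122] mm [ 77.3 320.2  30.5] rot share [ 0.001  0.002 -0.884] q [ 0.8   0.55 -0.76  1.95  0.5   0.84  1.7 ]
```

```bash
python3 -m crank '{"linear":[[0.05,0.12,0.12],[0.1,0.3,0.2],[0.15,0.45,0.25],[0.2,0.6,0.25],[0.23,0.75,0.25]],"delta_rot":[[0,0,-0.15],[0,0,-0.3],[0,0,-0.45],[0,0,-0.6],[0,0,-0.75]],"fingers":[1,1,1,1,1]}' >/dev/null
python3 err.py "[.5559,.1507,.20]" "[-5.6,-15,0]"
python3 - <<'E'
from h import *
import pickle
F,S=pickle.load(open("p2.pkl","rb"));im=F["image"]
h=cv2.cvtColor(im,cv2.COLOR_RGB2HSV);m=cv2.inRange(h,(105,120,60),(125,255,255))
c=max(cv2.findContours(m,cv2.RETR_EXTERNAL,cv2.CHAIN_APPROX_NONE)[0],key=cv2.contourArea)
M=cv2.moments(c);u=np.array([M["m10"]/M["m00"],M["m01"]/M["m00"]]);print("stripe box",cv2.boundingRect(c),u,cv2.contourArea(c),cv2.minAreaRect(c))
# predicted stripe quad with module on base
for name,(bx,by,yw) in {"base_w1":(.4794,-.1757,21.1),"base_p1":(.4787,-.1754,20.9)}.items():
    w=np.array([bx,by,.052])+R.from_euler("z",yw,degrees=True).apply([[-.0381,-.028,0],[-.0381,.028,0],[-.0141,.028,0],[-.0141,-.028,0]])
    print(name,wproj(F,w).round(1).tolist())
E
```

```text
lin share [ 0.077  0.546 -0.125] mm [ 19.1 136.6 -31.3] rot share [-0.031 -0.498 -0.128] q [ 0.4   0.49 -0.73  1.82  0.38  0.98  1.05]
stripe box (246, 161, 77, 31) [284.58545249 175.67401308] 2064.5 ((284.0, 176.0), (30.0, 76.0), 90.0)
base_w1 [[246.0, 160.2], [320.0, 159.9], [319.4, 190.7], [246.9, 191.0]]
base_p1 [[246.8, 159.4], [320.9, 159.4], [320.1, 190.2], [247.6, 190.2]]
```

The blue stripe in the wrist image matches the prediction on the base to about 1 px (~1 mm), so blue is placed well. Now red.

```bash
python3 -m crank '{"linear":[[0.02,0.14,0],[0.04,0.28,0],[0.06,0.42,-0.04],[0.077,0.54,-0.1],[0.077,0.546,-0.125]],"delta_rot":[[-0.01,-0.1,-0.04],[-0.01,-0.2,-0.08],[-0.02,-0.3,-0.12],[-0.03,-0.4,-0.128],[-0.031,-0.498,-0.128]],"fingers":[1,1,1,1,1]}' >/dev/null
python3 err.py "[.5559,.1507,.1235]" "[-5.6,-30,0]"
```

```text
lin share [ 0.005 -0.011 -0.301] mm [  1.2  -2.7 -75.2] rot share [-0.049 -0.498 -0.016] q [ 0.02  0.46 -0.6   1.96  0.67  0.68  0.47]
```

```bash
python3 -m crank '{"linear":[[0,0,-0.06],[0,0,-0.12],[0,-0.005,-0.18],[0.005,-0.011,-0.24],[0.005,-0.011,-0.301]],"delta_rot":[[-0.01,-0.1,0],[-0.02,-0.2,0],[-0.03,-0.3,-0.01],[-0.04,-0.4,-0.016],[-0.049,-0.498,-0.016]],"fingers":[1,1,1,1,1]}' >/dev/null
python3 -m crank '{"linear":[[0,0,0],[0,0,0]],"delta_rot":[[0,0,0],[0,0,0]],"fingers":[1,1]}' >/dev/null
python3 err.py "[.5559,.1507,.0725]" "[-5.6,-30,0]"
```

```text
lin share [-0.006  0.023 -0.241] mm [ -1.6   5.9 -60.3] rot share [ 0.008 -0.05   0.015] q [-0.32  0.51 -0.24  2.18  1.48  0.4  -0.42]
```

```bash
python3 -m crank '{"linear":[[-0.003,0.012,-0.02],[-0.006,0.023,-0.05],[-0.006,0.023,-0.08],[-0.006,0.023,-0.1],[-0.006,0.023,-0.1]],"delta_rot":[[0.004,-0.025,0.01],[0.008,-0.05,0.015],[0.008,-0.05,0.015],[0.008,-0.05,0.015],[0.008,-0.05,0.015]],"fingers":[1,1,1,1,1]}' >/dev/null
python3 err.py "[.5559,.1507,.0725]" "[-5.6,-30,0]"; python3 shot.py r1;python3 - <<'E'
from h import *
import pickle
# compare red stripe box here with blue's in g1 approach (same tool-relative pose => same pixels at the grasp)
for n,l in(("g1",[((105,120,40),(125,255,255))]),("r1",[((0,140,50),(8,255,255)),((172,140,50),(180,255,255))])):
    F,S=pickle.load(open(n+".pkl","rb"));h=cv2.cvtColor(F["image"],cv2.COLOR_RGB2HSV);m=sum(cv2.inRange(h,*x) for x in l)
    c=max(cv2.findContours(m,0,2)[0],key=lambda c:cv2.contourArea(c)-20*abs(cv2.boundingRect(c)[0]+cv2.boundingRect(c)[2]/2-288));print(n,cv2.boundingRect(c),cv2.minAreaRect(c))
E
```

```text
lin share [-0.003  0.003 -0.143] mm [ -0.8   0.9 -35.7] rot share [-0.001  0.003  0.004] q [-0.32  0.56 -0.27  2.21  1.73  0.44 -0.68]
[0.4324136  0.16151544 0.18106253] [ 2.33386769e+00 -2.18807846e-03  1.47018560e+00]
g1 (213, 210, 149, 58) ((286.8266296386719, 238.9852294921875), (148.04417419433594, 56.978271484375), 0.38976117968559265)
r1 (224, 151, 124, 52) ((285.5, 176.5), (51.0, 123.0), 90.0)
```

Red is centred and parallel between the fingers. Descend and grip.

```bash
python3 -m crank '{"linear":[[-0.003,0.003,-0.04],[-0.003,0.003,-0.08],[-0.003,0.003,-0.12],[-0.003,0.003,-0.143],[-0.003,0.003,-0.143]],"delta_rot":[[0,0,0],[0,0,0],[0,0,0],[0,0,0],[0,0,0]],"fingers":[1,1,1,1,1]}'
python3 err.py "[.5559,.1507,.0725]" "[-5.6,-30,0]"; python3 shot.py r2;python3 - <<'E'
from h import *
import pickle
F,S=pickle.load(open("r2.pkl","rb"));h=cv2.cvtColor(F["image"],cv2.COLOR_RGB2HSV);m=cv2.inRange(h,(0,140,50),(8,255,255))+cv2.inRange(h,(172,140,50),(180,255,255))
c=max(cv2.findContours(m,0,2)[0],key=cv2.contourArea);print(cv2.boundingRect(c),cv2.minAreaRect(c))
E
```

```text
clock: 18.5
position: [0.5557, 0.1508, 0.0724]
tool_rot: [3.141, 0.525, 3.042]
force: [1.1, -0.2, 0.4]
grip_width: 0.0856
finger_force: 0.0
lin share [ 0.001 -0.     0.001] mm [ 0.2 -0.1  0.1] rot share [-0.001  0.003  0.003] q [-0.29  0.65 -0.31  2.22  1.89  0.5  -0.84]
[0.43144    0.16244621 0.1452    ] [ 2.33359943e+00 -2.23975276e-03  1.47068256e+00]
(210, 209, 149, 58) ((284.16656494140625, 237.9784698486328), (56.96466827392578, 148.0577850341797), 89.61023712158203)
```

The red stripe sits at the same image place as blue's did, so I grip and lift.

```bash
python3 -m crank '{"linear":[[0,0,0],[0,0,0],[0,0,0],[0,0,0],[0,0,0]],"delta_rot":[[0,0,0],[0,0,0],[0,0,0],[0,0,0],[0,0,0]],"fingers":[0.3,0,-0.2,-0.2,-0.2]}' 50 | grep -E "posi|for"
python3 -m crank '{"linear":[[0,0,0],[0,0,0],[0,0,0.02],[0,0,0.05],[0,0,0.08]],"delta_rot":[[0,0,0],[0,0,0],[0,0,0],[0,0,0],[0,0,0]],"fingers":[-0.3,-0.3,-0.3,-0.3,-0.3]}'
python3 -m crank '{"linear":[[0,0,0.12],[0,0,0.25],[0,-0.05,0.35],[0,-0.1,0.45],[0,-0.15,0.55]],"delta_rot":[[0,0,0],[0.01,0.1,0],[0.03,0.3,0],[0.05,0.5,0],[0.07,0.7,0]],"fingers":[-0.3,-0.3,-0.3,-0.3,-0.3]}' |grep posi
python3 -m crank '{"linear":[[0,0,0],[0,0,0]],"delta_rot":[[0,0,0],[0,0,0]],"fingers":[-0.3,-0.3]}'
python3 err.py "[.4794,-.1757,.18]" "[21.1,0,0]"
```

```text
position: [0.5559, 0.1512, 0.0734]
force: [-4.7, -1.1, 8.6]
finger_force: 51.3
clock: 19.55
position: [0.5557, 0.1511, 0.0931]
tool_rot: [3.14, 0.526, 3.042]
force: [-0.3, -0.4, -1.6]
grip_width: 0.0551
finger_force: 54.1
position: [0.5636, 0.1203, 0.1814]
clock: 20.25
position: [0.5645, 0.1194, 0.1809]
tool_rot: [-3.093, 0.399, 3.025]
force: [-0.7, 0.2, -2.9]
grip_width: 0.0548
finger_force: 54.3
lin share [-0.341 -1.18  -0.004] mm [ -85.1 -295.1   -0.9] rot share [-0.004  0.775  0.933] q [-0.2   0.43 -0.31  2.07  0.88  0.51  0.22]
```

```bash
python3 -m crank '{"linear":[[-0.05,-0.16,0],[-0.1,-0.32,0],[-0.15,-0.48,0],[-0.2,-0.64,0],[-0.24,-0.75,0]],"delta_rot":[[0,0.16,0.1],[0,0.32,0.25],[0,0.5,0.4],[0,0.7,0.55],[0,0.775,0.7]],"fingers":[-0.3,-0.3,-0.3,-0.3,-0.3]}' |grep posi
python3 err.py "[.4794,-.1757,.18]" "[21.1,0,0]"
```

```text
position: [0.5147, -0.0397, 0.179]
lin share [-0.141 -0.544  0.004] mm [ -35.3 -136.     1. ] rot share [0.063 0.11  0.352] q [ 0.4   0.48 -0.6   1.97  0.45  0.77  1.28]
```

```bash
python3 -m crank '{"linear":[[-0.04,-0.15,0],[-0.08,-0.3,0],[-0.12,-0.45,0],[-0.141,-0.544,0],[-0.141,-0.544,0]],"delta_rot":[[0.02,0.03,0.1],[0.03,0.06,0.2],[0.05,0.09,0.3],[0.063,0.11,0.352],[0.063,0.11,0.352]],"fingers":[-0.3,-0.3,-0.3,-0.3,-0.3]}' |grep posi
python3 -m crank '{"linear":[[0,0,0],[0,0,0]],"delta_rot":[[0,0,0],[0,0,0]],"fingers":[-0.3,-0.3]}'
python3 err.py "[.479,-.1755,.08]" "[21.0,0,0]"; python3 shot.py p3; python3 - <<'E'
import cv2
c=cv2.imread("pics/p3.png")[60:360,90:490];cv2.imwrite("pics/p3c.png",cv2.resize(c,(800,600),interpolation=cv2.INTER_CUBIC))
E
```

```text
position: [0.4787, -0.1787, 0.1783]
clock: 21.45
position: [0.4803, -0.1739, 0.1794]
tool_rot: [-3.141, 0.002, -2.776]
force: [-0.4, -0.4, -2.4]
grip_width: 0.055
finger_force: 54.2
lin share [-0.005 -0.006 -0.398] mm [ -1.3  -1.6 -99.4] rot share [-0.001  0.004  0.001] q [ 0.73  0.5  -0.66  1.94  0.41  0.83  1.78]
[ 0.41325254 -0.19995304  0.3045716 ] [ 2.85615117e+00 -9.05277562e-04  1.93628622e+00]
```

View pics/p3c.png

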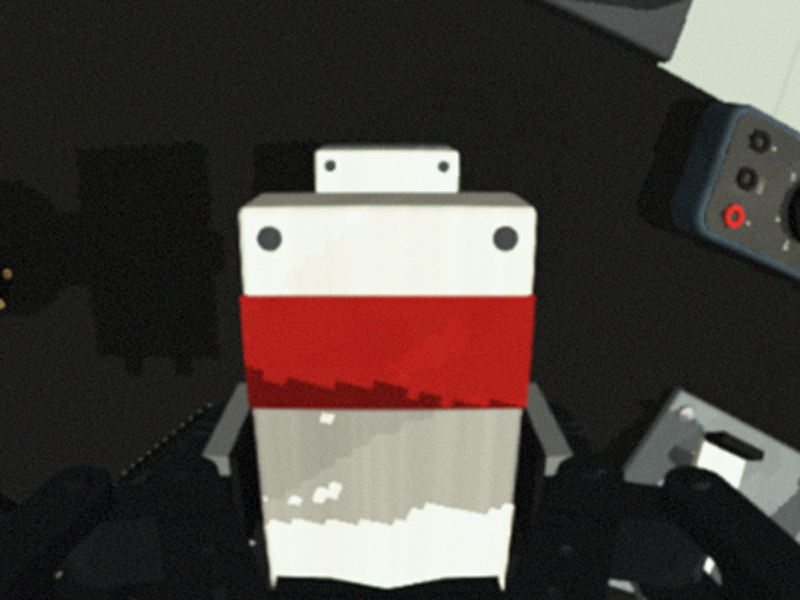

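Red is held just as blue was, with low-end corners at (240,207) and (537,208). The blue top's low end shows below at (315,150) and (459,150).

```bash
python3 hand.py p3 "[(240,207),(537,208),(241,296),(536,296),(251,408),(526,408)]" "[(315,150),(459,150)]" .052; python3 - <<'E'
from workcell import observe
import numpy as np
print(observe()["position"])
E
```

```text
module top centre [ 0.4809 -0.1737  0.1872] yaw,pitch [20.88 -1.  ] stripe -0.038 rms 0.55
module - TCP (world mm) [0.5 0.1 7.6]
base [ 0.4788 -0.1747] 20.94 rms 0.1
module must go, world mm [-2.1 -1. ] along base axes [-2.3 -0.2] turn deg 0.05
[ 0.48041481 -0.17382586  0.17958599]
```

```bash
python3 -m crank '{"linear":[[-0.007,-0.005,-0.1],[-0.007,-0.005,-0.22],[-0.007,-0.005,-0.34],[-0.007,-0.005,-0.4],[-0.007,-0.005,-0.42]],"delta_rot":[[0,0,0],[0,0,0],[0,0,0],[0,0,0],[0,0,0]],"fingers":[-0.3,-0.3,-0.3,-0.3,-0.3]}'|grep -E "posi|^force"
python3 -m crank '{"linear":[[0,0,0],[0,0,-0.006],[0,0,-0.012],[0,0,-0.012]],"delta_rot":[[0,0,0],[0,0,0],[0,0,0],[0,0,0]],"fingers":[-0.3,-0.3,-0.3,-0.3]}'| grep -E "posi|^force"
python3 err.py "[.4785,-.175,.067]" "[21.0,0,0]"
```

```text
position: [0.4782, -0.1753, 0.0738]
force: [0.1, 0.5, -1.9]
position: [0.4787, -0.1765, 0.0725]
force: [0.7, -0.8, -2.0]
lin share [-0.001  0.006 -0.022] mm [-0.2  1.5 -5.5] rot share [-0.002  0.006  0.003] q [ 0.63  0.66 -0.54  2.01  0.57  0.62  1.65]
```

```bash
python3 -m crank '{"linear":[[0,0.004,-0.006],[0,0.004,-0.012],[0,0.004,-0.016],[0,0.004,-0.016]],"delta_rot":[[0,0,0],[0,0,0],[0,0,0],[0,0,0]],"fingers":[-0.3,-0.3,-0.3,-0.3]}'|grep -E "posi|^force"
python3 -m crank '{"linear":[[0,0,-0.004],[0,0,-0.004],[0,0,-0.004]],"delta_rot":[[0,0,0],[0,0,0],[0,0,0]],"fingers":[-0.3,-0.3,-0.3]}'| grep -E "posi|^force"
```

```text
position: [0.4784, -0.1753, 0.0678]
force: [0.3, -0.4, -2.5]
position: [0.4785, -0.1753, 0.0669]
force: [-0.8, 0.2, -2.3]
```

```bash
python3 -m crank '{"linear":[[0,0,-0.003],[0,0,-0.003],[0,0,-0.003]],"delta_rot":[[0,0,0],[0,0,0],[0,0,0]],"fingers":[-0.3,-0.3,-0.3]}'| grep -E "posi|^force"
```

```text
position: [0.4786, -0.1753, 0.0664]
force: [-2.3, 0.5, 6.6]
```

Contact at 0.0664, as expected. Release and retreat.

```bash
python3 -m crank '{"linear":[[0,0,0.001],[0,0,0.001],[0,0,0.001],[0,0,0.001],[0,0,0.001]],"delta_rot":[[0,0,0],[0,0,0],[0,0,0],[0,0,0],[0,0,0]],"fingers":[-0.3,0.35,0.5,0.65,0.65]}' | grep -E "force|grip"
python3 -m crank '{"linear":[[0,0,0.03],[0,0,0.1],[0,0,0.2],[0,0,0.35],[0,0,0.5]],"delta_rot":[[0,0,0],[0,0,0],[0,0,0],[0,0,0],[0,0,0]],"fingers":[0.65,0.65,0.65,0.65,1]}' |grep posi
python3 -m crank '{"linear":[[0,0,0],[0,0,0],[0,0,0]],"delta_rot":[[0,0,0],[0,0,0],[0,0,0]],"fingers":[1,1,1]}' >/dev/null
python3 shot.py p4; python3 - <<'E'
from h import *
import pickle
from workcell import grab_frame
F,S=pickle.load(open("p4.pkl","rb"));h=cv2.cvtColor(F["image"],cv2.COLOR_RGB2HSV)
sc=grab_frame("scene")["image"];sd=grab_frame("side")["image"]
def red(h): return cv2.inRange(h,(0,140,50),(8,255,255))+cv2.inRange(h,(172,140,50),(180,255,255))
def blu(h): return cv2.inRange(h,(105,120,60),(125,255,255))
c=max(cv2.findContours(red(h),0,2)[0],key=cv2.contourArea);print("wrist red",cv2.boundingRect(c),cv2.minAreaRect(c))
Rz=R.from_euler("z",21,degrees=True)
def quad(z): return np.array([.479,-.1755,z])+Rz.apply([[-.0381,-.028,0],[-.0381,.028,0],[-.0141,.028,0],[-.0141,-.028,0]])
print("pred",wproj(F,quad(.074)).round(1).tolist())
for n,im in(("scene",sc),("side",sd)):
    hh=cv2.cvtColor(im,cv2.COLOR_RGB2HSV)
    for l,f,z in(("red",red,.074),("blue",blu,.052)):
        u=proj(n,quad(z)).mean(0);m=f(hh);k=np.zeros_like(m);cv2.circle(k,tuple(int(v) for v in u),22,255,-1);y,x=np.nonzero(m&k)
        w=np.vstack([quad(z),quad(z-.022)]) if l=="red" else np.vstack([quad(z)[1:3],quad(z-.022)[1:3]])
        p=proj(n,w);print(n,l,"seen",x.min() if len(x) else None,x.max() if len(x) else None,y.min() if len(x) else None,y.max() if len(x) else None,"pred",p.min(0).round(1),p.max(0).round(1))
E
```

```text
force: [0.1, 0.7, 0.1]
grip_width: 0.0704
finger_force: 0.0
position: [0.4782, -0.1749, 0.1931]
[ 0.41104594 -0.2014394   0.31617791] [ 2.85630404e+00 -2.11778857e-03  1.93530717e+00]
wrist red (245, 162, 77, 31) ((283.0, 177.0), (30.0, 76.0), 90.0)
pred [[245.3, 161.4], [319.7, 161.2], [319.0, 192.1], [246.2, 192.3]]
scene red seen 329 343 175 195 pred [328.1 174.2] [344.7 195.8]
scene blue seen 328 335 195 201 pred [327.5 193. ] [336.4 201.3]
side red seen 337 345 182 198 pred [336.1 181.7] [346.3 198.6]
side blue seen 336 343 199 206 pred [335.6 197.9] [345.1 205.9]
```

All stripes sit within ~1 px of prediction in all three cameras. Hand in.

```bash
python3 -c "
from workcell import bot;print(bot.job_done())"
```

```text
the job is handed in; nothing more can be done
None
```

The blue module and then the red were set gently on the base and released, sockets at the base's socket end, and the job is handed in (no verdict came back); the last check in all three cameras put both stripes within about 1–2 pixels of a flush stack.

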